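# Load a cutter die into its nest

### The arm

A 6-joint arm with a two-finger parallel gripper is mounted at the origin on the work surface; the furniture and walls round the work are solid. World frame = base frame: x ahead of the robot, y to its left, z up, the work surface at z = 0. Lengths are in m, angles in degrees, forces in N, time in s.
With the tool pointing down it reaches from about 0.4 to 0.825 m from the base axis. Payload 7 kg.
Tool frame: the origin (TCP) lies midway between the tips of the shut fingers; the grasp point (between the pads) lies 19 mm behind it; z points along the fingers, y is the line along which they close (so a half turn about z gives the same grasp; the last joint's range is limited). The gripper opens to 88 mm and grips with 3 to 60 N. Pads are 19 mm wide; open, the fingers measure 130 mm over their backs; the gripper's body (78 mm by 193 mm) begins 47 mm behind the grasp point.
Start: joints at [-59.181, 20.546, 0.682, 0, -70.136, -16.507], TCP at [0.167, -0.654, 0.227] pointing down, gripper open.
Joint ranges: [-176.03, 176.03], [-82.01, 121.73], [-58.28, 71.71], [-173.87, 95.51], [-174.79, -0.11], [-173.66, 173.66]. Speed limits (degrees/s): [136.94, 136.94, 172.46, 180, 180, 180].

### API

Orientations are given as a 3x3 rotation matrix whose columns are the frame's x, y, z axes.
In Python, from rig import robot gives the robot as it stands. Calls block until the motion is done:
- robot.goto(position, orientation): joint-space move of the TCP to a pose.
- robot.servo_line(position, ori=None, speed=0.15): straight line of the TCP; ori=None keeps the orientation; speed is the mean speed in m/s.
- robot.movej(angles): joint-space move.
- robot.move_gripper(opening): opening from 0.0 (shut) to 1.0 (fully open); the grip force is fixed at half the most; returns when the fingers have stopped.
- robot.dwell(seconds).
- robot.ik(position, orientation): joint angles nearest the present ones, or None.
- robot.grab_frame(name): name is "scene" or "top" or "wrist"; returns (picture, depth): 384x512x3 uint8, red, green, blue; 384x512 float32, m along the optical axis (not along the pixel's ray), 0 where there is no reading.
- robot.camera_info(name): a dict with "vfov" (degrees; the focal length in pixels is half the picture's height over the tangent of half this angle, whatever the lens; pixels are square), "cx", "cy" (the principal point, pixels), "view" (4x4, takes a point from world to camera coordinates); the wrist camera has in their place "T_tool_cam" (4x4, takes a point from camera to tool coordinates, whose origin is the TCP and whose axes are the flange's). Camera axes: x right, y down, z forward; pixel columns grow to the right and rows downward; lengths in m; the calibration is good to about 2 mm. A picture is of the moment at which its call begins: read the wrist's pose just before it. camera_info takes no time and is no camera call.
A pose or a line that the arm cannot do raises robot.Unreachable and nothing moves.
- robot.job_done(): hands the job in; it is judged then, once.
Readings, each from a call of its own:
- robot.read_t(): time.
- robot.read_qpos(): joint angles.
- robot.read_qvel(): joint speeds.
- robot.read_effort(): joint torques, N m.
- robot.read_position(): TCP position.
- robot.read_tcp_rot(): TCP orientation.
- robot.read_force(): force on the tool from outside, world axes, zero at the start.
- robot.read_ft_torque(): the same for the moment, N m.
- robot.read_grip_width(): opening from 0.0 (shut) to 1.0 (fully open).
- robot.read_finger_force(): force on a finger pad.
Only numpy, scipy, OpenCV 4.12 (cv2) and the standard library are available. Lean on these libraries where they do the work, as an engineer would, in place of code of your own. Each camera call takes 0.05 s, during which the arm holds its last target. There are 200 camera calls.

### The job

Pick up the loose steel die block and set it flat in the wide, open mouth of the die nest, end on to the channel. Then push it along between the converging rails, against the sprung pad, until the catch in the floor springs up behind it, and leave it held there. Push with feel: the springs are light, so do not ram the die or push harder than about 15 N, and do not disturb the step gauge, the capacitor or the bottle.

Things in the scene. Friction and masses are not known exactly. Their poses are not given: they have to be found in the camera images.
- die: The part to load: a plain bright-steel block lying flat, 28 (its x) x 60 (its y, the long axis) x 18 (z) mm, about 0.2 kg, two small bores; ground and lightly oiled (friction about 0.25 on the nest). Either end may go first. Origin: centre of its underside.
- nest: Die nest, fixed: grey-painted plate 176 x 98 x 5 mm (x = -89 to +87 mm) with steel rails 10 mm wide, 9 mm above the plate (half the die's height). Origin: on the bench, centre line, where funnel meets channel; z up, x = push direction. Rails converge from 70 mm apart at x = -50 to 29.6 mm at x = 0, then run parallel to x = +33 mm. Dark end unit behind, to 25 mm over the bench.
- mouth (a point): Point on the plate's top (5 mm over the bench) on the centre line, 52 mm before the nest's origin: where the die's centre goes when it is set in the mouth, up to 20 mm off either way along or across; axes as the nest's.
- home (a point): Point on the plate's top, centre line, 8 mm beyond the nest's origin: the die's centre when locked in, if the end unit stood at its mean setting. The end unit (housing, sprung pad and catch as one piece) is clamped in slots up to 14 mm before or beyond that, not measured here and not shown by this point. Axes as the nest's.
- pad_face (a point): Mean centre of the brass pad's face, 26 mm wide, 17 mm high (really up to 14 mm off along x, see home); faces the mouth, 34 mm beyond the origin. Spring: 2.5 N at first touch, 5 N after 4 mm when the catch springs up behind the die, 6 N at 6 mm, its hard stop. Friction adds 1 to 2.5 N; a push of 10 N suffices. Then it presses the die back on the catch.
- catch (a joint): Floor catch, a dark steel tongue 10 mm wide on the centre line, 4 mm above the plate, sloped to the mouth, upright towards the pad. 0 = up, grows as pressed down (m, 0.004 under the die). Spring about 0.5 N. Lies 22 to 40 mm before the nest's origin at mean setting, moves with the end unit; a die in the mouth may lie on it already. Up with the die beyond it = locked in.
- step_gauge: Bystander: aluminium step gauge with stairs, 26 x 68 x 24 mm, loose. Origin: centre of its underside. Not the die.
- capacitor: Bystander: capacitor can 25 mm across, 46 mm high, standing loose. Origin: centre of its underside.
- flux_bottle: Bystander: small pale bottle with a thin red spout, 40 mm across, 116 mm high, standing loose. Origin: centre of its underside.
Things that resemble listed ones, but are neither listed nor needed, are in the scene too. Leave any green look-alike of the die alone.

How it is judged (in metres and radians):
On the way:
1. the die lies flat on the plate in the mouth, short of the channel (x of die in the frame of nest between -0.085 and -0.03 m and y of die in the frame of nest between -0.028 and 0.028 m and z of die in the frame of nest between 0.003 and 0.0075 m and angle between die's own z axis and vertical below 0.08 rad and angle between the y axis of die and the x axis of nest, either way round below 0.5 rad), for 0.2 s.
At the end, for the whole second after the job is handed in: The catch is up (within 1 mm) behind the die; the die lies flat on the nest's plate between the parallel rails, its centre 10 mm before to 27 mm beyond the nest's origin and within 2.5 mm of the centre line, its long axis within 0.06 rad of the channel, at rest (value of joint catch below 0.001 m and x of die in the frame of nest between -0.01 and 0.027 m and y of die in the frame of nest between -0.0025 and 0.0025 m and z of die in the frame of nest between 0.003 and 0.0075 m and angle between die's own z axis and vertical below 0.08 rad and angle between the y axis of die and the x axis of nest, either way round below 0.06 rad and linear speed of die below 0.01 m/s); the robot touches nothing.
It fails at once if the die rammed: its contact forces on the nest (plate, rails, pad and catch) together over 32 N (contact force between die and nest above 32 N).
It fails at once if a bystander moved more than 15 mm (distance of any of step_gauge, capacitor, flux_bottle from where it was at the start of the episode above 0.015 m).
It also fails if it takes over 56 s, if anything falls off the work surface, if the arm or the gripper's body presses on something with over 40 N, if the wrist force passes 120 N, or if a joint passes its speed limit or range.

## Working session

There is one attempt and no reset: what is moved stays moved. The work goes in short steps, each a Python script; the robot and the scene stay as the last script left them, time stands still between calls to the robot, and variables do not carry over. Pictures are saved under pics/ and viewed, at most 10 in all, crops included, and the job is handed in when it is done.

```bash
ls; mkdir -p pics; cat > h.py <<'E'
import numpy as np, cv2
from rig import robot
def cam(name):
    ci=robot.camera_info(name); f=192/np.tan(np.radians(ci['vfov'])/2)
    if 'view' in ci: T=np.linalg.inv(np.array(ci['view']))
    else:
        W=np.eye(4);W[:3,:3]=robot.read_tcp_rot();W[:3,3]=robot.read_position();T=W@np.array(ci['T_tool_cam'])
    return f,ci['cx'],ci['cy'],T
def shot(name,fn):
    c=cam(name);p,d=robot.grab_frame(name);np.savez('pics/'+fn+'.npz',p=p,d=d,T=c[3],k=c[:3])
    cv2.imwrite('pics/'+fn+'.png',p[:,:,::-1]);return p,d,c
def cloud(d,c):
    f,cx,cy,T=c;v,u=np.mgrid[:384,:512]
    P=np.stack([(u-cx)/f*d,(v-cy)/f*d,d],-1)
    return P@T[:3,:3].T+T[:3,3]
def plane(u,v,z,c):
    f,cx,cy,T=c;r=T[:3,:3]@np.array([(u-cx)/f,(v-cy)/f,1]);return T[:3,3]+r*(z-T[2,3])/r[2]
E
python3 - <<'E'
from h import *
a=shot('top','top1');b=shot('scene','scene1')
print(robot.read_t(),a[2],b[2],robot.camera_info('top'),robot.camera_info('wrist'))
E
```

```text
pics
0.1 (np.float64(456.11066335014226), 252.0435428888542, 183.40793048283098, array([[ 0.01704529, -0.97401603,  0.22583674,  0.28845568],
       [-0.99983885, -0.01787705, -0.00163831, -0.25327934],
       [ 0.00563304, -0.22577242, -0.97416379,  1.10656342],
       [ 0.        ,  0.        ,  0.        ,  1.        ]])) (np.float64(420.8970152435856), 256.67032688497056, 192.95205539744163, array([[-0.85828188, -0.20465959,  0.47060245,  0.02567151],
       [-0.51288593,  0.37305743, -0.77315986,  0.53850004],
       [-0.01732716, -0.90495448, -0.42515546,  0.49710187],
       [ 0.        ,  0.        ,  0.        ,  1.        ]])) {'vfov': 45.65736445600919, 'cx': 252.0435428888542, 'cy': 183.40793048283098, 'view': array([[ 0.01704529, -0.99983885,  0.00563304, -0.26438864],
       [-0.97401603, -0.01787705, -0.22577242,  0.52626407],
       [ 0.22583674, -0.00163831, -0.97416379,  1.01241517],
       [ 0.        ,  0.        ,  0.        ,  1.        ]])} {'vfov': 70.23003182780559, 'cx': 254.61348545220596, 'cy': 190.3066214124555, 'T_tool_cam': array([[-1.81595266e-04, -9.59451879e-01, -2.81872416e-01,
         7.62775616e-02],
       [ 9.99999980e-01, -1.51389968e-04, -1.28937316e-04,
         8.63843140e-04],
       [ 8.10364944e-05, -2.81872434e-01,  9.59451888e-01,
        -1.57074465e-01],
       [ 0.00000000e+00,  0.00000000e+00,  0.00000000e+00,
         1.00000000e+00]])}
```

View pics/top1.png

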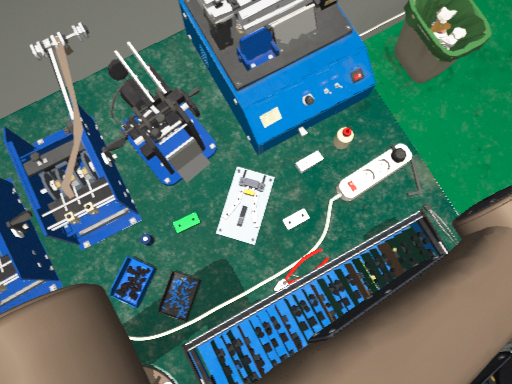

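View pics/scene1.png

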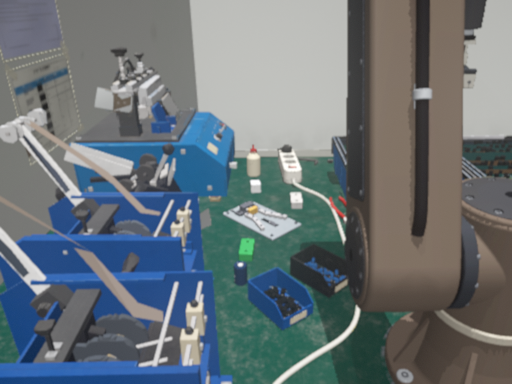

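Top view: the nest is at (245,205) with the dark end unit at its upper end (255,180). The green look-alike is at (187,222), the capacitor at (148,240) and the bottle at (344,138). The die could be the pale block at (309,161) or the one at (296,219). I'll enlarge these and measure heights to tell them apart.

```bash
python3 - <<'E'
from h import *
z=np.load('pics/top1.npz');p,d=z['p'],z['d'];c=(*z['k'],z['T'])
X=cloud(d,c)
im=p[130:260,205:335,::-1]
cv2.imwrite('pics/crop1.png',cv2.resize(im,(585,585),interpolation=cv2.INTER_CUBIC))
for n,(u,v) in dict(A=(309,161),B=(296,219)).items():
    w=X[v-20:v+20,u-20:u+20];pp=p[v-20:v+20,u-20:u+20].astype(int)
    m=((pp.min(-1)>120)).astype(np.uint8)
    cnt=max(cv2.findContours(m,0,2)[0],key=cv2.contourArea)
    m=cv2.drawContours(m*0,[cnt],0,1,-1)>0
    q=w[m];print(n,np.percentile(q[:,2],[5,25,50,75,95]).round(4))
    top=[plane(a+u-20,b+v-20,.018,c)[:2] for a,b in cnt[:,0]]
    r=cv2.minAreaRect((np.array(top)*1000).astype(np.float32));print(r)
    # heights profile along long axis
print('bench',np.median(X[240:250,215:225,2]))
# nest white plate
pp=p[150:260,205:290].astype(int);m=((pp.min(-1)>140)).astype(np.uint8);m=cv2.morphologyEx(m,3,np.ones((5,5),np.uint8))
cnt=max(cv2.findContours(m,0,2)[0],key=cv2.contourArea)
pts=np.array([plane(a+205,b+150,.006,c)[:2] for a,b in cnt[:,0]])*1000
print('nest',cv2.minAreaRect(pts.astype(np.float32)))
for u,v in [(253,183),(248,192),(243,215),(237,232),(262,200),(250,218)]: print((u,v),X[v,u].round(4),p[v,u])
E
```

```text
A [0.0012 0.0109 0.017  0.0217 0.0259]
((601.22705078125, -395.3401794433594), (29.515607833862305, 69.57083129882812), 33.44157028198242)
B [0.0007 0.0162 0.018  0.0194 0.0214]
((455.872802734375, -361.68597412109375), (29.663288116455078, 62.43727493286133), 30.05681037902832)
bench 0.00036454105469030385
nest ((490.590576171875, -239.2769317626953), (99.12158203125, 175.508056640625), 74.4412612915039)
(253, 183) [ 0.5398 -0.2574  0.0271] [161 161 168]
(248, 192) [ 0.5184 -0.2456  0.0213] [255 254 118]
(243, 215) [ 0.4641 -0.2344  0.0061] [87 88 87]
(237, 232) [ 0.4227 -0.2207  0.0031] [246 251 252]
(262, 200) [ 0.5026 -0.2803  0.0041] [245 250 251]
(250, 218) [ 0.4574 -0.2516  0.0043] [244 249 250]
```

View pics/crop1.png

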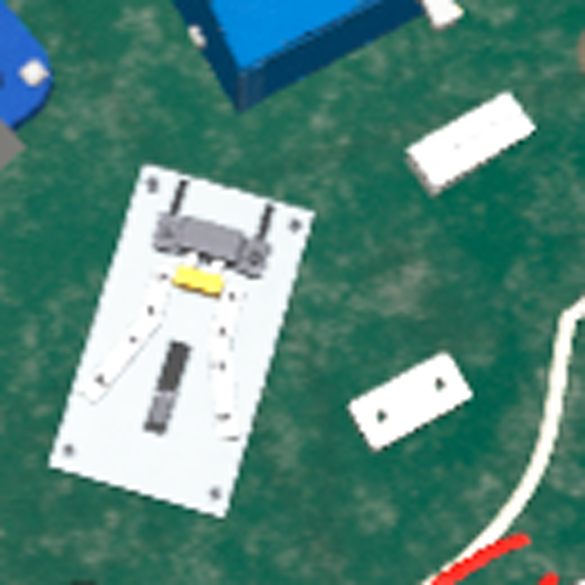

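The die is B at (296,219): 62 x 30 mm by my measure, a uniform 18 mm high, with two bores. A at (309,161) is 70 mm long with heights stepping from 11 to 26 mm, so it is the step gauge. The nest's plate measures 175.5 x 99 mm, which agrees with the given size. Next I check reach and go above the die.

```bash
cat >> h.py <<'E'
NA=np.radians(-15.56); NO=np.array([.4916,-.2395])
def R(a):
    return np.array([[-np.sin(a),np.cos(a),0],[np.cos(a),np.sin(a),0],[0,0,-1]]).T
def N(x,y,z): # nest -> world
    return np.array([NO[0]+x*np.cos(NA)-y*np.sin(NA),NO[1]+x*np.sin(NA)+y*np.cos(NA),z])
E
python3 - <<'E'
from h import *
D=np.radians
z=np.load('pics/top1.npz');X=cloud(z['d'],(*z['k'],z['T'])).reshape(-1,3)
for n,P in [('place',N(-.06,0,0)),('push',N(-.04,0,0)),('pick',np.array([.456,-.362,0]))]:
    q=X[(X[:,2]>.06)&(X[:,2]<.5)];dd=np.hypot(*(q[:,:2]-P[:2]).T);i=dd.argmin();print(n,P,'nearest tall',q[i].round(3),dd[i].round(3))
print(robot.read_tcp_rot())
for n,p,a in [('pick',[.456,-.362,.003],30),('place',N(-.06,0,.01),74.4),('push',N(-.1,0,.011),-15.6),('push',N(-.03,0,.011),-15.6)]:
    for k in (0,180):
        q=robot.ik(p,R(D(a+k)));print(n,a+k,None if q is None else np.round(q,1))
E
```

```text
place [ 0.433799   -0.22340516  0.        ] nearest tall [ 0.281 -0.304  0.103] 0.173
push [ 0.453066   -0.22877011  0.        ] nearest tall [ 0.609 -0.268  0.081] 0.161
pick [ 0.456 -0.362  0.   ] nearest tall [ 0.353 -0.43   0.101] 0.123
[[-9.68977366e-01 -2.47149003e-01 -4.84205099e-04]
 [-2.47149439e-01  9.68976444e-01  1.34365770e-03]
 [ 1.37099673e-04  1.42164492e-03 -9.99998980e-01]]
pick 30 [ -19.2   25.5  -25.6   -0.   -38.9 -130.8]
pick 210 [-19.2  25.5 -25.6   0.  -38.9  49.2]
place 74.4 [  -4.1   18.1  -37.5   -0.   -34.4 -101.5]
place 254.4 [ -4.1  18.1 -37.5   0.  -34.4  78.5]
push -15.6 [ -3.   15.1 -42.4   0.  -32.6 167.4]
push 164.4 [ -3.   15.1 -42.4   0.  -32.6 -12.6]
push -15.6 [ -4.8  20.2 -33.7   0.  -36.1 169.2]
push 164.4 [ -4.8  20.2 -33.7   0.  -36.1 -10.8]
```

```bash
python3 - <<'E'
from h import *
a=np.radians(210)
robot.goto([.456,-.362,.16],R(a))
p,d,c=shot('wrist','w1')
X=cloud(d,c)
m=((X[...,2]>.012)&(X[...,2]<.03)&(np.hypot(X[...,0]-.456,X[...,1]+.362)<.06)&(d>0)&(p.min(-1)>90)).astype(np.uint8)
cnt=max(cv2.findContours(m,0,2)[0],key=cv2.contourArea)
pts=np.array([plane(u,v,.018,c)[:2] for u,v in cnt[:,0]])*1000
print(cv2.minAreaRect(pts.astype(np.float32)),np.median(X[m>0][:,2]),robot.read_t(),robot.read_force())
E
```

```text
((455.3800964355469, -360.75), (27.702543258666992, 59.721405029296875), 29.37254524230957) 0.017001522504874744 1.6917 [-0.4345021   0.1836056   0.64016729]
```

View pics/w1.png

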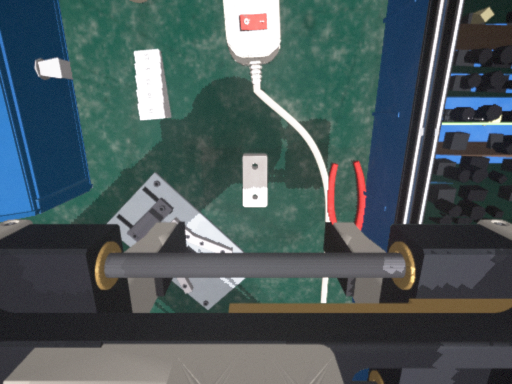

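The wrist view confirms the die with its bores at (255,180), measured 27.7 x 59.7 mm. The stepped gauge is at (150,85), and the pliers and cable at (335,190) lie clear of the fingers.

```bash
python3 - <<'E'
from h import *
a=np.radians(209.4);P=[.4554,-.3608]
robot.move_gripper(.65)
robot.goto([*P,.06],R(a))
robot.servo_line([*P,.004],speed=.06)
print(robot.read_position(),robot.read_force())
robot.move_gripper(0)
print(robot.read_grip_width()*88,robot.read_finger_force())
robot.servo_line([*P,.10],speed=.1)
print(robot.read_grip_width()*88,robot.read_finger_force(),robot.read_force(),robot.read_t())
b=NA+np.radians(270)
robot.goto(N(-.06,0,.13),R(b))
p,d,c=shot('wrist','w2');print(robot.read_t(),robot.read_force())
X=cloud(d,c);np.save('pics/X2.npy',X)
# end unit: points above 15mm near nest
E
```

```text
[ 0.45569509 -0.36093959  0.00431785] [ 0.27236669 -0.55288209 -0.52342318]
27.918664467125595 29.998220801353455
28.182403504142712 29.997711181640625 [-0.66633658  0.61272743 -2.41002255] 5.6917
6.3667 [ 0.43140402 -0.28833163 -2.03111299]
```

View pics/w2.png

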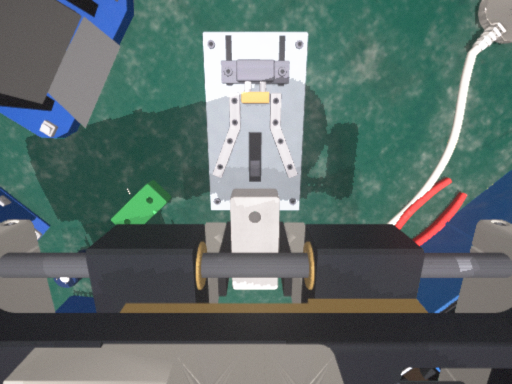

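The die is held straight over the mouth. The nest shows fully: plate corners (205,33) and (307,33), pad at (256,97), catch at (255,155). I'll refine the nest frame and pad position from this view.

```bash
python3 - <<'E'
from h import *
z=np.load('pics/w2.npz');p,d=z['p'].astype(int),z['d'];c=(*z['k'],z['T'])
def nest(q):
    q=np.asarray(q)[:2]-NO;return np.array([q[0]*np.cos(NA)+q[1]*np.sin(NA),-q[0]*np.sin(NA)+q[1]*np.cos(NA)])*1000
g=(p.max(-1)-p.min(-1)<30)&(p.min(-1)>100)
for v in (50,60,110,120,130,140):
    u=np.where(g[v,190:320])[0]+190
    L,Rr=nest(plane(u[0],v,.005,c)),nest(plane(u[-1]+1,v,.005,c));print(v,L.round(1),Rr.round(1),((L+Rr)/2).round(1))
col=g[:,250:262].mean(1);v0=np.where(col>.5)[0][0];print('far edge',v0,nest(plane(256,v0,.005,c)))
y=(p[...,0]>170)&(p[...,1]>130)&(p[...,2]<120);y[:, :235]=0;y[:,:]&=True
y[120:]=0;y[:,280:]=0
vv,uu=np.where(y);print('pad px',uu.min(),uu.max(),vv.min(),vv.max())
for v in (vv.max()+1,): print('pad near bottom as z.022/.005',nest(plane(256,v,.022,c)),nest(plane(256,v,.005,c)))
for u in(uu.min(),uu.max()+1): print(nest(plane(u,96,.022,c)))
dk=(p.max(-1)<75);dk[:110]=0;dk[185:]=0;dk[:,:245]=0;dk[:,266:]=0
vv,uu=np.where(dk);print('catch px',uu.min(),uu.max(),vv.min(),vv.max(),nest(plane(255,vv.min(),.005,c)),nest(plane(255,vv.max()+1,.005,c)))
print(nest(robot.read_position()))
# rails inner edges z=.014 : print bright profile at row 108
print(p[105,225:290].sum(-1)//3)
E
```

```text
50 [69.6 49.6] [ 69.7 -48.7] [69.6  0.5]
60 [61.1 50. ] [ 61.1 -48.2] [61.1  0.9]
110 [15.8 50.4] [ 15.8 -47.7] [15.8  1.4]
120 [ 6.2 48.9] [  6.2 -48.2] [6.2 0.4]
130 [-3.6 49.4] [ -3.6 -48.7] [-3.6  0.4]
140 [-13.6  49.9] [-13.6 -48.2] [-13.6   0.9]
far edge 31 [8.54550901e+01 2.17791933e-02]Traceback (most recent call last):
  File "<stdin>", line 12, in <module>
    return umr_minimum(a, axis, None, out, keepdims, initial, where)
ValueError: zero-size array to reduction operation minimum which has no identity
```

The nest frame agrees to about 1 mm (y offset +0.7 mm, far edge at 85.5 against 87 mm). The pad face is roughly at x = +21 mm, so the end unit is set well toward the mouth. Now I set the die down with feel.

```bash
sed -i 's/NO=np.array(\[.4916,-.2395\])/NO=np.array([.4903,-.2384])/' h.py; python3 - <<'E'
from h import *
P=N(-.06,0,0)[:2]
robot.servo_line([*P,.03],speed=.1)
robot.servo_line([*P,.0115],speed=.04)
f0=robot.read_force()[2];z=.0115
while z>.0075:
    z-=.0004;robot.servo_line([*P,z],speed=.01)
    f=robot.read_force()[2]-f0
    if f>2.5: break
print('set',z,robot.read_position(),f,f0,robot.read_t())
robot.move_gripper(.42)
robot.dwell(.3)
robot.servo_line([*P,.05],speed=.1)
Q=N(-.135,0,.09)
robot.goto(Q,R(NA+np.radians(270)))
shot('wrist','w3');print(robot.read_t(),robot.read_force())
E
```

```text
set 0.008700000000000005 [ 0.43266527 -0.22237705  0.00908919] 6.806834682138497 -1.0961573881195623 9.875
11.675 [1.22700205 0.32356951 0.50915222]
```

View pics/w3.png

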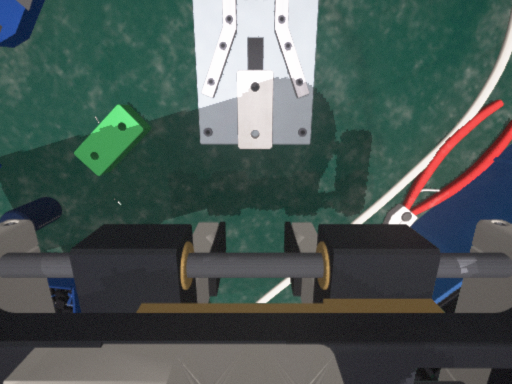

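The die lies flat, straight and centred in the mouth (bores at (255,87) and (255,134)). Next I turn the shut fingers so they are narrow across the channel and push in small steps while reading the force. The tip stays above the catch.

```bash
cat > push.py <<'E'
from h import *
z=np.load('pics/top1.npz');X=cloud(z['d'],(*z['k'],z['T'])).reshape(-1,3)
B=(X[:,:2]-NO)@np.array([[np.cos(NA),-np.sin(NA)],[np.sin(NA),np.cos(NA)]])
m=(B[:,0]>-.26)&(B[:,0]<.09)&(abs(B[:,1])<.06)&(X[:,2]>.035)&(X[:,2]<.6);print('obstacle pts',m.sum(),X[m].max(0) if m.any() else '')
if m.sum()>5: raise SystemExit
rot=R(NA+np.pi); ux=np.array([np.cos(NA),np.sin(NA),0])
robot.move_gripper(0)
robot.goto(N(-.130,0,.06),rot)
robot.servo_line(N(-.130,0,.0108),speed=.08)
robot.dwell(.1); f0=np.array(robot.read_force());print('t',robot.read_t())
x=-.130;log=[];hist=[]
while x<-.02:
    s=.001 if x<-.070 else .0005
    x+=s;robot.servo_line(N(x,0,.0108),speed=.025)
    f=-(np.array(robot.read_force())-f0)@ux;log.append((round(x*1000,1),round(f,1)))
    if f>9.5 or robot.read_t()>40: break
print(log,robot.read_t(),robot.read_force()-f0)
E
python3 push.py
```

```text
obstacle pts 70 [ 0.31119121 -0.12020734  0.11172837]
```

```bash
sed -i 's/^if m.sum/q=np.c_[B[m]*1000,X[m,2]*1000].round();print(q[::6]);u,v=np.where(m.reshape(384,512))[::-1];print(u.min(),u.max(),v.min(),v.max())\nif m.sum/' push.py; python3 push.py
```

```text
obstacle pts 70 [ 0.31119121 -0.12020734  0.11172837]
[[-203.   59.   46.]
 [-204.   48.   42.]
 [-213.   47.   38.]
 [-225.   48.   45.]
 [-236.   49.   45.]
 [-246.   50.   46.]
 [-255.   49.   47.]
 [-250.  -55.  108.]
 [-251.  -57.  107.]
 [-254.  -56.  107.]
 [-257.  -52.  106.]
 [-259.  -55.  100.]]
190 238 278 320
```

The nearby points are the 46 mm bin (below the gripper body) and the rack at (-250,-55), which lies beyond the body's reach. Both are clear, so I proceed, turning high first.

```bash
sed -i '/^if m.sum/d;/^q=np.c_/d;s/-\.130/-.120/g;s/N(-.120,0,.06),rot/N(-.120,0,.09),rot/' push.py; python3 push.py
```

```text
obstacle pts 70 [ 0.31119121 -0.12020734  0.11172837]
t 15.1
[(-119.0, np.float64(0.4)), (-118.0, np.float64(0.4)), (-117.0, np.float64(-0.1)), (-116.0, np.float64(0.1)), (-115.0, np.float64(0.2)), (-114.0, np.float64(0.2)), (-113.0, np.float64(0.4)), (-112.0, np.float64(0.8)), (-111.0, np.float64(1.2)), (-110.0, np.float64(-1.0)), (-109.0, np.float64(-0.1)), (-108.0, np.float64(0.2)), (-107.0, np.float64(-0.0)), (-106.0, np.float64(0.5)), (-105.0, np.float64(-0.1)), (-104.0, np.float64(0.2)), (-103.0, np.float64(0.4)), (-102.0, np.float64(0.7)), (-101.0, np.float64(0.1)), (-100.0, np.float64(-0.5)), (-99.0, np.float64(0.7)), (-98.0, np.float64(-0.3)), (-97.0, np.float64(1.1)), (-96.0, np.float64(1.2)), (-95.0, np.float64(0.3)), (-94.0, np.float64(-0.1)), (-93.0, np.float64(0.6)), (-92.0, np.float64(0.3)), (-91.0, np.float64(-0.1)), (-90.0, np.float64(0.3)), (-89.0, np.float64(0.5)), (-88.0, np.float64(0.3)), (-87.0, np.float64(-0.0)), (-86.0, np.float64(0.3)), (-85.0, np.float64(0.6)), (-84.0, np.float64(0.3)), (-83.0, np.float64(1.0)), (-82.0, np.float64(0.1)), (-81.0, np.float64(0
[... 945 characters left out ...]
4)), (-57.0, np.float64(0.2)), (-56.5, np.float64(-0.1)), (-56.0, np.float64(1.3)), (-55.5, np.float64(0.2)), (-55.0, np.float64(-0.3)), (-54.5, np.float64(0.3)), (-54.0, np.float64(0.4)), (-53.5, np.float64(-0.5)), (-53.0, np.float64(0.9)), (-52.5, np.float64(1.1)), (-52.0, np.float64(0.8)), (-51.5, np.float64(1.0)), (-51.0, np.float64(2.6)), (-50.5, np.float64(4.2)), (-50.0, np.float64(4.0)), (-49.5, np.float64(4.1)), (-49.0, np.float64(4.0)), (-48.5, np.float64(4.2)), (-48.0, np.float64(4.9)), (-47.5, np.float64(4.3)), (-47.0, np.float64(4.5)), (-46.5, np.float64(4.6)), (-46.0, np.float64(6.3)), (-45.5, np.float64(6.4)), (-45.0, np.float64(6.5))] 40.1 [-6.25490986  1.7804187   0.4766606 ]
```

Pad contact began at about -51 mm and the force is a steady 6.5 N. I push slightly further with a force stop, then ease back and watch whether the die stays.

```bash
python3 - <<'E'
from h import *
ux=np.array([np.cos(NA),np.sin(NA),0]);x=-.045
F=lambda:round(float(-np.array(robot.read_force())@ux),1)
print(F())
for i in range(4):
    x+=.0005;robot.servo_line(N(x,0,.0108),speed=.025);f=F();print(round(x*1e3,1),f)
    if f>8.5:break
for i in range(3):
    x-=.0007;robot.servo_line(N(x,0,.0108),speed=.02);print('back',round(x*1e3,1),F())
print(robot.read_t())
E
```

```text
6.3
-44.5 7.7
-44.0 8.4
-43.5 10.3
back -44.2 8.1
back -44.9 6.4
back -45.6 4.9
41.6
```

```bash
python3 - <<'E'
from h import *
ux=np.array([np.cos(NA),np.sin(NA),0]);x=-.0456
for i in range(5):
    x-=.0008;robot.servo_line(N(x,0,.0108),speed=.02)
    print('back',round(x*1e3,1),round((np.array(robot.read_position())[:2]-NO)@ux[:2]*1e3,2),round(float(-np.array(robot.read_force())@ux),1))
print(robot.read_t())
robot.servo_line(N(-.085,0,.0108),speed=.1)
robot.servo_line(N(-.10,0,.12),speed=.25)
p,d,c=shot('top','top2')
cv2.imwrite('pics/c2.png',cv2.resize(p[160:250,205:295,::-1],(540,540),interpolation=cv2.INTER_CUBIC))
p,d,c=shot('wrist','w4');print(robot.read_t())
E
```

```text
back -46.4 -46.88 5.3
back -47.2 -47.46 6.5
back -48.0 -47.54 3.3
back -48.8 -47.68 -0.2
back -49.6 -48.96 0.1
42.85
44.0417
```

View pics/c2.png

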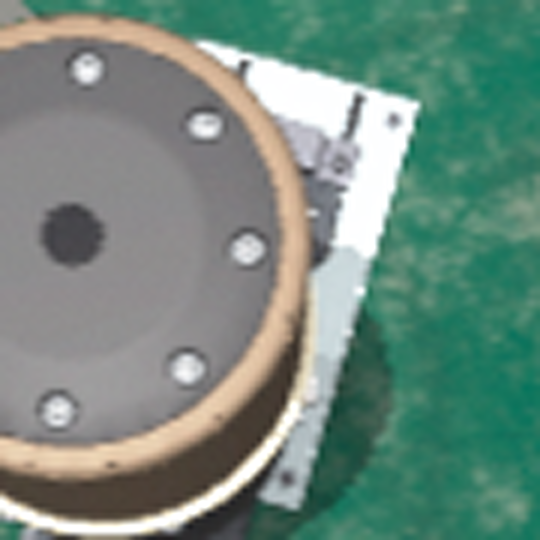

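View pics/w4.png

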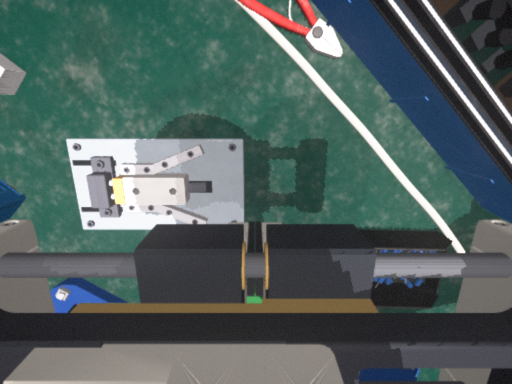

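The wrist view shows the die straight in the channel against the yellow pad (117,191), with the dark catch fully clear behind it at (200,187). Contact ended about 3.5 mm past the first pad touch, so the die is held. I'll check the die pose and catch height numerically.

```bash
python3 - <<'E'
from h import *
z=np.load('pics/w4.npz');p,d=z['p'].astype(int),z['d'];c=(*z['k'],z['T']);X=cloud(d,c)
B=(X[...,:2]-NO)@np.array([[np.cos(NA),-np.sin(NA)],[np.sin(NA),np.cos(NA)]])*1000
m=((X[...,2]>.0185)&(X[...,2]<.03)&(abs(B[...,1])<20)&(B[...,0]>-45)&(B[...,0]<18)&(p.min(-1)>110)).astype(np.uint8)
cnt=max(cv2.findContours(m,0,2)[0],key=cv2.contourArea)
q=np.array([plane(u,v,.023,c)[:2]-NO for u,v in cnt[:,0]])@np.array([[np.cos(NA),-np.sin(NA)],[np.sin(NA),np.cos(NA)]])*1000
print(cv2.minAreaRect(q.astype(np.float32)),np.median(X[m>0][:,2]))
for u in range(180,216,2): print(u,B[187,u].round(1),(X[186:189,u,2].mean()*1000).round(1),p[187,u].mean().round(), 'plate',(X[178,u,2]*1000).round(1))
E
```

```text
((-8.080005645751953, -0.5092391967773438), (27.289514541625977, 50.89546585083008), 89.97624969482422) 0.0218875290189271
180 [-28.3  -4.2] 22.8 221.0 plate 23.1
182 [-30.1  -4. ] 22.0 221.0 plate 22.0
184 [-31.9  -3.9] 22.2 194.0 plate 19.3
186 [-32.3  -2.2] 15.4 114.0 plate 12.7
188 [-32.4  -0.1] 8.4 104.0 plate 4.5
190 [-34.3   0. ] 97.6 108.0 plate 4.2
192 [-36.1   0.3] 7.9 102.0 plate 4.8
194 [-38.    0.5] 7.4 103.0 plate 4.0
196 [-40.    0.5] 7.0 105.0 plate 4.5
198 [-42.    0.6] 6.5 101.0 plate 3.3
200 [-44.2   0.5] 6.4 98.0 plate 3.6
202 [-45.9   1. ] 5.1 98.0 plate 5.0
204 [-48.   1.] 4.5 100.0 plate 3.9
206 [-50.2   0.8] 4.4 69.0 plate 3.0
208 [-51.9   1.3] 3.9 60.0 plate 4.1
210 [-54.    1.3] 3.6 56.0 plate 4.5
212 [-56.1   1.3] 4.1 148.0 plate 4.1
214 [-58.2   1.2] 3.6 165.0 plate 4.3
```

The catch slopes up to about 4 mm above the plate right behind the die's rear end at x = -32.4 mm. That puts the die's centre at about -2.4 mm, 0.5 mm off the centre line. The job is ready to hand in.

```bash
python3 -c "
from h import *
print(robot.job_done(),robot.read_t())"
```

```text
the job is handed in; nothing more can be done
the job is handed in; nothing more can be done
```

The die is in the channel with the catch up behind it, and I handed the job in at about 44 s; the push force peaked at about 10 N, no contact with the bystanders was seen, and no verdict was returned.

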